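# Set out three slats on the drying rack

### The job

Lay exactly three of the four long slats on the drying rack to dry: each flat and roughly square across both raised rails, both ends sticking out past the rails, and none touching another. Leave the fourth long slat and the two short ones where they lie on the board, and do not disturb the jar, the tin or the brush.

Things in the scene. Friction and masses are not known exactly. Their poses are not given: they have to be found in the camera images.
- board: Fixed flat dark wooden stock board, 340 (x) x 300 (y) x 12 mm thick, lying on the bench; origin at the centre of its underside, so its top is 12 mm above the origin. The slats start on it.
- rack: Fixed grey-painted drying rack: base plate 120 (x) x 260 (y) x 12 mm; above it two parallel raised rails along y, each 260 long, 16 wide, centred at x = -40 and +40 mm (64 mm open between), top 75 mm and underside 53 mm above the origin, on posts at y = -120, 0, 120 mm. Origin: centre of its underside, z up. Slats lie across both rails, length along x.
- long1: Long slat of plain pale wood, 140 (x, its length) x 24 (y) x 14 mm (z), about 30 g; origin at its centre. Starts flat on the board. The four long slats are alike.
- long2: Long slat of plain pale wood, 140 (x, its length) x 24 (y) x 14 mm (z), about 30 g; origin at its centre. Starts flat on the board. The four long slats are alike.
- long3: Long slat of plain pale wood, 140 (x, its length) x 24 (y) x 14 mm (z), about 30 g; origin at its centre. Starts flat on the board. The four long slats are alike.
- long4: Long slat of plain pale wood, 140 (x, its length) x 24 (y) x 14 mm (z), about 30 g; origin at its centre. Starts flat on the board. The four long slats are alike.
- short1: Short slat of the same pale wood, 80 (x, its length) x 24 (y) x 14 mm (z), about 15 g; origin at its centre. Starts flat on the board; not wanted.
- short2: Short slat of the same pale wood, 80 (x, its length) x 24 (y) x 14 mm (z), about 15 g; origin at its centre. Starts flat on the board; not wanted.
- jar: Bystander: closed white glue jar, diameter 68, height 75 mm, standing; origin at the centre of its underside.
- tin: Bystander: open round copper-coloured tin, 100 mm across its mouth, 75 mm high, standing; origin at the centre of its underside.
- brush: Bystander: hand brush with wooden handle lying on the bench, its length along its x, under 250 mm long and 40 mm high.
Not all that is in view belongs to the job. What is shaped like the long3 but green is not meant. What is shaped like the long4 but yellow is not meant.

How it is judged:
By the outcome, as a careful person would: the job done as asked, in the order asked, and still so for the second after the job is handed in, with the robot touching nothing.
It also fails if it takes over 72 s, if anything falls off the work surface, if the arm or the gripper's body presses on something with over 40 N, if the wrist force passes 120 N, or if a joint passes its speed limit or range.

### The arm

A 6-joint arm with a two-finger parallel gripper is mounted at the origin on the work surface. World frame = base frame: x ahead of the robot, y to its left, z up, the work surface at z = 0. Lengths are in m, angles in degrees, forces in N, time in s.
With the tool pointing down it reaches from about 0.3 to 0.75 m from the base axis. Payload 8.5 kg.
Tool frame: the origin (TCP) lies midway between the tips of the shut fingers; the grasp point (between the pads) lies grasp_offset behind it (grasp_offset is the distance from the TCP to the grasp point, in m); z points along the fingers, y is the line along which they close (so a half turn about z gives the same grasp; the last joint's range is limited). The gripper opens to 85 mm and grips with 20 to 120 N. Pads are 22 mm wide; open, the fingers measure 114 mm over their backs; the gripper's body (76 mm by 85 mm) begins 54 mm behind the grasp point. The pads swing forward as they close: fully open they stand 13 mm farther back than shut.
Start: joints at [-78.856, 21.807, 74.336, -0, 83.858, -12.336], TCP at [0.219, -0.504, 0.231] pointing down, gripper open.
Joint ranges: [-178.18, 178.18], [-50.72, 133.34], [12.68, 142.11], [-81.47, 261.47], [9.98, 163.14], [-165.26, 165.26]. Speed limits (degrees/s): [136.94, 136.94, 180, 180, 180, 180].

### API

Orientations are given as a 3x3 rotation matrix whose columns are the frame's x, y, z axes.
In Python, from rig import observe, get_image, camera_params, close_job, grasp_offset gives the robot as it stands.
- The arm moves only by the shell command python3 -m handwheel 'ROWS' [OPENING] [FORCE]. ROWS is JSON, a list of rows, each a list of 2 entries, a list of its own where there are three numbers: the shift along the tool's x, y, z as a fraction of full scale, then the turn, a rotation vector about the tool's x, y, z as a fraction of full scale. In form: [[[dx, dy, dz], [ax, ay, az]], ...]. A call has 1 to 10 rows; each row is the pose to reach, as a shift and turn from the pose commanded when the call began, along the tool's axes at that moment, turning the shorter way round; what a row does not reach only later rows make up. Full scale, the value 1, is 0.5 m for a shift and pi rad for a turn. A row lasts 1/10 s, in which the tool goes at most 50 mm and 8.59 degrees, less where a joint would pass 70% of its speed; a pose out of reach is approached as far as the arm can. A call with a number of a shift or a turn outside -1 to 1 is refused whole. A call with a gripper value outside its range is refused whole. OPENING is the opening, from 0 (shut) to 1 (fully open), set as the call begins (- or left out, the last holds). The fingers move at their own pace and stop on an object; FORCE is the grip in N (left out, the last holds). Time passes only in rows, so rows that repeat a pose let the fingers close. It gives the time, the measured TCP pose, the force, the opening and the grip force at its end, in the units of the state.
- observe(): the state, without advancing time (a new reading comes with each control period).
- get_image(name): name is "scene" or "top" or "wrist"; returns (picture, depth): 400x640x3 uint8, red, green, blue; 400x640 float32, m along the optical axis (not along the pixel's ray), 0 where there is no reading.
- camera_params(name): a dict with "K" (3x3 intrinsics, pixels), "k1" (the pictures are not rectified: a ray, as slopes to the right and down, at radius r is drawn at 1 + k1 r^2 times it, then the intrinsics apply), "R" (3x3) and "t" (3): a world point X has camera coordinates R X + t. Camera axes: x right, y down, z forward; pixel columns grow to the right and rows downward; lengths in m; the calibration is good to about 2 mm. A picture is of the moment at which its call begins: read the wrist's pose just before it. camera_params takes no time and is no camera call; for the wrist camera it gives the pose at the moment of the call.
- close_job(): hands the job in; it is judged then, once.
The state is a dict: "time_s": time; "q": joint angles; "qvel": joint speeds; "joint_efforts": joint torques, N m; "position": TCP position; "tool_rot": TCP orientation; "ft_force": force on the tool from outside, world axes, zero at the start; "wrist_torque": the same for the moment, N m; "grip_width": finger opening in m; "gripper_force": force on a finger pad.
Only numpy, scipy, OpenCV 4.12 (cv2) and the standard library are available. Lean on these libraries where they do the work, as an engineer would, in place of code of your own. Each camera call takes 0.05 s, during which the arm holds its last target. There are 200 camera calls.

## Working session

There is one attempt and no reset: what is moved stays moved. The work goes in short steps, Python scripts to look and compute and a shell command to move; the robot and the scene stay as the last step left them, time stands still between calls to the robot, and variables do not carry over. Pictures are saved under pics/ and viewed, at most 10 in all, crops included, and the job is handed in when it is done.

```bash
mkdir -p pics; ls
python3 - <<'E'
from rig import *
import cv2,numpy as np
s=observe();print(s['time_s'],s['position'],s['tool_rot'],grasp_offset,s['grip_width'])
for n in("top","scene"):
    p=camera_params(n);im,d=get_image(n)
    cv2.imwrite(f'pics/{n}0.png',im[:,:,::-1]);np.savez(f'{n}0.npz',im=im,d=d,**p)
    print(n,p)
E
```

```text
pics
0.0 [ 0.21906548 -0.50415703  0.23069692] [[ 9.17200045e-01  3.98426889e-01 -3.03251008e-04]
 [ 3.98426889e-01 -9.17198933e-01  1.46000865e-03]
 [ 3.03565203e-04 -1.45994336e-03 -9.99998888e-01]] 0.0187 0.08531754196234562
top {'K': array([[468.41566694,   0.        , 321.49469929],
       [  0.        , 468.41566694, 200.02101807],
       [  0.        ,   0.        ,   1.        ]]), 'k1': 0.022598553148180732, 'R': array([[ 0.00242839, -0.99998971,  0.00383174],
       [-0.98747069, -0.00300254, -0.15777395],
       [ 0.15778383, -0.00340059, -0.98746782]]), 't': array([0.00742962, 0.58286957, 1.2699285 ])}
scene {'K': array([[444.70705555,   0.        , 315.44300122],
       [  0.        , 444.70705555, 205.85316412],
       [  0.        ,   0.        ,   1.        ]]), 'k1': 0.00955588626632622, 'R': array([[ 0.4721315 ,  0.88152058, -0.00364803],
       [ 0.59686637, -0.32271417, -0.73457886],
       [-0.64872366,  0.34464044, -0.67851351]]), 't': array([-0.25543064, -0.30194598,  1.64553338])}
```

View pics/top0.png

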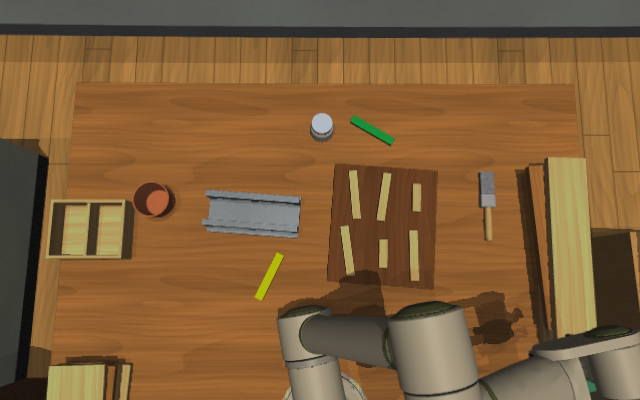

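View pics/scene0.png

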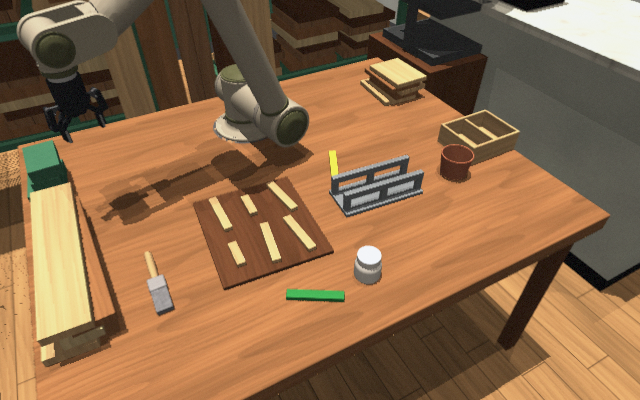

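The top picture shows long slats at about (354,194), (384,196), (347,250) and (414,255), and short slats at (417,197) and (383,253). The rack is at (252,214), with the yellow decoy at (269,276), the green one at (372,130), the jar at (322,126), and the tin and brush well away.

```bash
cat > h.py <<'E'
import numpy as np,cv2
def world(px,p,z=None,d=None):
    px=np.asarray(px,float).reshape(-1,1,2)
    K=p['K'];D=np.array([float(p['k1']),0,0,0])
    # model: drawn = r*(1+k1 r^2): OpenCV radial model
    u=cv2.undistortPoints(px,K,D).reshape(-1,2)
    r=np.c_[u,np.ones(len(u))]
    R,t=p['R'],p['t'];c=-R.T@t;w=r@R
    if d is not None:return c+w*np.asarray(d)[:,None]
    return c+w*((z-c[2])/w[:,2])[:,None]
def slats(im,p,zt=0.026,box=None):
    hsv=cv2.cvtColor(im,cv2.COLOR_RGB2HSV)
    m=((hsv[...,2]>140)&(hsv[...,1]>50)).astype(np.uint8)
    x0,y0,x1,y1=box;q=np.zeros_like(m);q[y0:y1,x0:x1]=m[y0:y1,x0:x1]
    out=[]
    for c in cv2.findContours(q,cv2.RETR_EXTERNAL,cv2.CHAIN_APPROX_NONE)[0]:
        if cv2.contourArea(c)<80:continue
        W=world(c[:,0,:],p,z=zt)[:,:2]
        (cx,cy),(a,b),an=cv2.minAreaRect((W*1000).astype(np.float32))
        if a<b:a,b,an=b,a,an+90
        an=(an+90)%180-90
        out.append((cx/1000,cy/1000,a,b,an,c[:,0].mean(0)))
    return out
E
python3 - <<'E'
from h import *
p=np.load('top0.npz');im,d=p['im'],p['d']
for s in slats(im,p,box=(325,160,440,290)):print(np.round(s[:5],3),s[5])
# rack: depth points above z .06
v,u=np.mgrid[180:245,195:310];u=u.ravel();v=v.ravel()
W=world(np.c_[u,v],p,d=d[v,u]);k=(W[:,2]>.06)&(W[:,2]<.1);W=W[k]
print(len(W),np.median(W[:,2]))
print(cv2.minAreaRect((W[:,:2]*1000).astype(np.float32)),W.min(0),W.max(0))
xm=np.median(W[:,0])
b=np.array(cv2.fitLine((W[:,:2]*1000).astype(np.float32),cv2.DIST_L2,0,.01,.01)).ravel();print(b,np.degrees(np.arctan2(b[1],b[0])))
n=np.array([-b[1],b[0]]);t=b[:2];q=W[:,:2]*1000-b[2:]
s=q@n
for g in(s>0,s<0):
    f=cv2.fitLine((W[g,:2]*1000).astype(np.float32),cv2.DIST_L2,0,.01,.01).ravel();print('rail',g.sum(),f,np.degrees(np.arctan2(f[1],f[0])),np.percentile(q[g]@t,[0,1,99,100]),np.percentile(s[g],[1,99]),np.median(W[g,2]))
# other obstacles
for n,(a,bb,c,e) in dict(yellow=(245,245,295,305),jar=(305,105,340,145)).items():
    v,u=np.mgrid[bb:e,a:c];u=u.ravel();v=v.ravel();W=world(np.c_[u,v],p,d=d[v,u]);k=W[:,2]>.008;print(n,W[k].min(0),W[k].max(0))
E
```

```text
[ 0.426 -0.315 78.17  11.206 -2.187] [437.19672131 257.24590164]
[ 0.435 -0.164 75.742 22.486 -1.156] [382.98529412 253.5       ]
[  0.432  -0.25  139.098  22.992   0.149] [413.75221239 255.22123894]
[ 4.46000e-01 -6.30000e-02  1.35728e+02  2.28320e+01  7.02700e+00] [347.         249.26666667]
[ 5.08000e-01 -1.10000e-02  2.26834e+02  2.00600e+01  7.00000e-02] [327.04166667 226.57142857]
[ 0.595 -0.262 78.28  20.051 -1.623] [416.5        197.01515152]
[  0.598  -0.169 139.041  22.753  -9.36 ] [383.61320755 196.47169811]
[ 6.04000e-01 -8.50000e-02  1.40259e+02  2.28640e+01  4.28100e+00] [354.47706422 194.23853211]
[ 6.66000e-01 -1.66000e-01  3.29761e+02  7.65280e+01 -8.98130e+01] [382.1440678 164.6299435]
1212 0.07494891414085503
((547.8692016601562, 202.72830200195312), (259.2764587402344, 96.80365753173828), 85.59959411621094) [0.49016358 0.0706552  0.0600267 ] [0.60463852 0.33519718 0.08409306]
[7.3206164e-02 9.9731684e-01 5.4721851e+02 2.0240118e+02] 85.801834
rail 604 [7.5728998e-02 9.9712843e-01 5.0745740e+02 2.0562775e+02] 85.65688 [-129.12344938 -127.16056374  128.11222037  130.04619084] [31.27079151 47.56416098] 0.07510164992509438
rail 608 [7.4992120e-02 9.9718410e-01 5.8671802e+02 1.9919585e+02] 85.69923 [-129.39315951 -126.79475385  127.12390021  129.88297954] [-48.35581796 -32.10888678] 0.07478920077966433
yellow [0.29758983 0.01349815 0.00803245] [0.45316429 0.2243003  1.34594669]
jar [ 0.37517439 -0.04253187  0.00894534] [0.84691264 0.04280407 1.34594669]
```

```bash
cat >> h.py <<'E'
from scipy.spatial.transform import Rotation as Ro
def go(xyz,yaw,s=None,P=None,Rm=None):
    "fractions for target; uses measured pose"
    from rig import observe
    s=observe();P=s['position'];Rm=np.asarray(s['tool_rot'])
    a=np.radians(yaw);x=np.array([np.cos(a),np.sin(a),0]);z=np.array([0,0,-1.]);T=np.c_[x,np.cross(z,x),z]
    print('shift',np.round(Rm.T@(np.array(xyz)-P)/.5,4).tolist(),'turn',np.round(Ro.from_matrix(Rm.T@T).as_rotvec()/np.pi,4).tolist())
E
python3 -c "
from h import *
go((.604,-.085,.13),4.3)"; python3 -m handwheel --help | head -20
```

```text
shift [1.0401, -0.462, 0.2024] turn [-0.0004, -0.0, 0.1065]invalid input: not JSON, or not a number
```

```bash
python3 -m handwheel '[[[0.05,-0.02,0.005],[0,0,0.02]],[[0.12,-0.05,0.02],[0,0,0.04]],[[0.2,-0.09,0.03],[0,0,0.06]],[[0.28,-0.12,0.05],[0,0,0.08]],[[0.36,-0.16,0.06],[0,0,0.1]],[[0.44,-0.2,0.08],[0,0,0.1065]],[[0.52,-0.23,0.1],[0,0,0.1065]],[[0.6,-0.27,0.1],[0,0,0.1065]],[[0.68,-0.31,0.1],[0,0,0.1065]],[[0.72,-0.32,0.1],[0,0,0.1065]]]' 0.8 40; python3 -c "
from h import *
go((.604,-.085,.1),4.3)"
```

```text
time_s: 1.1
position: [0.4869, -0.2112, 0.181]
tool_rot: [[0.997, 0.078, -0.001], [0.078, -0.997, 0.001], [-0.0, -0.001, -1.0]]
ft_force: [-0.5, -1.2, -0.1]
grip_width: 0.0682
gripper_force: 0.0
shift [0.2533, -0.2331, 0.1622] turn [-0.0004, 0.0001, 0.001]
```

```bash
python3 -m handwheel '[[[0.05,-0.05,0.03],[0,0,0]],[[0.12,-0.11,0.08],[0,0,0]],[[0.18,-0.17,0.12],[0,0,0]],[[0.23,-0.21,0.15],[0,0,0]],[[0.2535,-0.233,0.162],[0,0,0.001]],[[0.2535,-0.233,0.162],[0,0,0.001]],[[0.2535,-0.233,0.162],[0,0,0.001]],[[0.2535,-0.233,0.162],[0,0,0.001]]]'
python3 - <<'E'
from h import *
from rig import *
p=camera_params("wrist");im,d=get_image("wrist");cv2.imwrite('pics/w1.png',im[:,:,::-1])
go((.604,-.085,.014),4.3)
E
```

```text
time_s: 1.9
position: [0.6028, -0.0898, 0.1012]
tool_rot: [[0.998, 0.071, 0.001], [0.071, -0.998, -0.001], [0.001, 0.001, -1.0]]
ft_force: [-0.7, -0.8, -0.4]
grip_width: 0.068
gripper_force: 0.0
shift [0.0028, -0.0095, 0.1745] turn [0.0002, -0.0003, -0.0015]
```

View pics/w1.png

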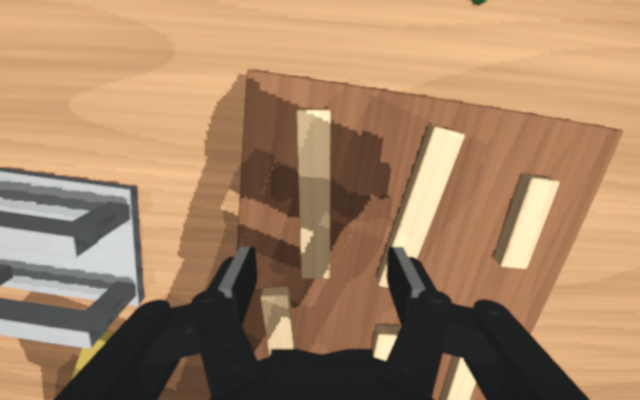

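The slat lies between the fingers (about column 313, with the finger midpoint at 318). I'm descending.

```bash
python3 -m handwheel '[[[0.003,-0.0095,0.03],[0,0,-0.0015]],[[0.003,-0.0095,0.07],[0,0,-0.0015]],[[0.003,-0.0095,0.11],[0,0,-0.0015]],[[0.003,-0.0095,0.14],[0,0,-0.0015]],[[0.003,-0.0095,0.16],[0,0,-0.0015]],[[0.003,-0.0095,0.17],[0,0,-0.0015]],[[0.003,-0.0095,0.1745],[0,0,-0.0015]],[[0.003,-0.0095,0.1745],[0,0,-0.0015]],[[0.003,-0.0095,0.1745],[0,0,-0.0015]]]'
python3 -m handwheel '[[[0,0,0],[0,0,0]],[[0,0,0],[0,0,0]],[[0,0,0],[0,0,0]],[[0,0,0],[0,0,0]],[[0,0,0],[0,0,0]],[[0,0,0],[0,0,0]]]' 0 40
```

```text
time_s: 2.85
position: [0.6047, -0.0839, 0.0137]
tool_rot: [[0.997, 0.077, 0.001], [0.077, -0.997, -0.0], [0.001, 0.0, -1.0]]
ft_force: [0.4, -0.7, -0.3]
grip_width: 0.0683
gripper_force: 0.0
time_s: 3.45
position: [0.6046, -0.0838, 0.0134]
tool_rot: [[0.997, 0.077, 0.001], [0.077, -0.997, -0.0], [0.001, 0.0, -1.0]]
ft_force: [-0.2, 0.9, 4.5]
grip_width: 0.0226
gripper_force: 40.2
```

```bash
python3 -m handwheel '[[[0,0,-0.01],[0,0,0]],[[0,0,-0.04],[0,0,0]],[[0,0,-0.09],[0,0,0]],[[0,0,-0.15],[0,0,0]],[[0,0,-0.2],[0,0,0]],[[0,0,-0.23],[0,0,0]],[[0,0,-0.24],[0,0,0]],[[0,0,-0.24],[0,0,0]],[[0,0,-0.24],[0,0,0]]]'; python3 -c "
from h import *
go((.5535,.282,.134),-4.3)"
```

```text
time_s: 4.35
position: [0.6039, -0.0836, 0.132]
tool_rot: [[0.997, 0.077, -0.002], [0.077, -0.997, 0.001], [-0.002, -0.001, -1.0]]
ft_force: [0.4, 0.2, -0.9]
grip_width: 0.0226
gripper_force: 39.6
shift [-0.0444, -0.7367, -0.0034] turn [-0.0002, 0.0006, 0.0483]
```

```bash
python3 -m handwheel '[[[0,-0.03,0],[0,0,0]],[[0,-0.08,0],[0,0,0.01]],[[-0.01,-0.15,0],[0,0,0.01]],[[-0.01,-0.22,0],[0,0,0.02]],[[-0.02,-0.3,0],[0,0,0.02]],[[-0.02,-0.38,0],[0,0,0.03]],[[-0.03,-0.46,0],[0,0,0.03]],[[-0.03,-0.54,0],[0,0,0.04]],[[-0.04,-0.61,0],[0,0,0.04]],[[-0.04,-0.66,-0.003],[0,0,0.048]]]'
python3 -m handwheel '[[[0,-0.04,0],[0,0,0]],[[0,-0.06,0],[0,0,0]],[[0,-0.075,0],[0,0,0]],[[0,-0.075,0],[0,0,0]],[[0,-0.075,0],[0,0,0]]]'
python3 - <<'E'
from h import *
from rig import *
go((.5535,.282,.078),-4.3)
p=camera_params("top");im,d=get_image("top");cv2.imwrite('pics/s1.png',im[120:320,150:450,::-1].repeat(2,0).repeat(2,1))
E
```

```text
time_s: 5.35
position: [0.5571, 0.2469, 0.1336]
tool_rot: [[0.997, -0.072, -0.002], [-0.072, -0.997, -0.0], [-0.002, 0.0, -1.0]]
ft_force: [0.7, -0.1, 0.0]
grip_width: 0.0228
gripper_force: 39.6
time_s: 5.85
position: [0.5619, 0.2806, 0.1344]
tool_rot: [[0.997, -0.075, -0.0], [-0.075, -0.997, -0.0], [-0.0, 0.0, -1.0]]
ft_force: [-0.4, -0.8, 0.1]
grip_width: 0.023
gripper_force: 39.6
shift [-0.0168, -0.0017, 0.1127] turn [0.0001, 0.0001, 0.0001]
```

View pics/s1.png

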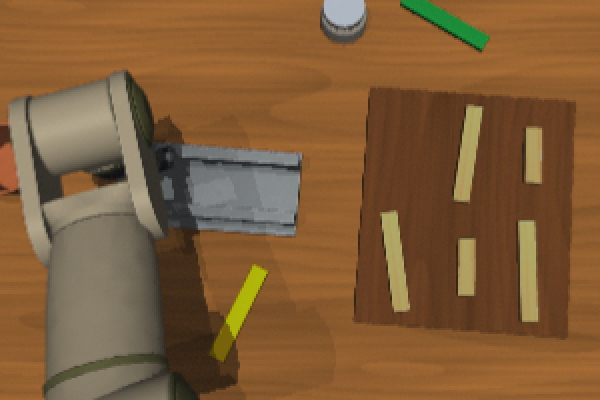

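The slat has left the board and is in the grip (23 mm). The rack is clear and the tin is beside the hand on the left, so I'll open only partly.

```bash
python3 -m handwheel '[[[-0.0168,-0.002,0],[0,0,0]],[[-0.0168,-0.002,0.02],[0,0,0]],[[-0.0168,-0.002,0.05],[0,0,0]],[[-0.0168,-0.002,0.08],[0,0,0]],[[-0.0168,-0.002,0.1],[0,0,0]],[[-0.0168,-0.002,0.11],[0,0,0]],[[-0.0168,-0.002,0.115],[0,0,0]],[[-0.0168,-0.002,0.115],[0,0,0]],[[-0.0168,-0.002,0.115],[0,0,0]]]'
python3 -m handwheel '[[[0,0,0],[0,0,0]],[[0,0,0],[0,0,0]],[[0,0,0],[0,0,0]],[[0,0,0],[0,0,0]]]' 0.5
python3 -m handwheel '[[[0,0,-0.01],[0,0,0]],[[0,0,-0.04],[0,0,0]],[[0,0,-0.09],[0,0,0]],[[0,0,-0.13],[0,0,0]],[[0,0,-0.15],[0,0,0]],[[0,0,-0.15],[0,0,0]],[[0,0,-0.15],[0,0,0]]]'
python3 -c "
from h import *
go((.598,-.169,.13),-9.4)"
```

```text
time_s: 6.8
position: [0.5538, 0.2829, 0.0776]
tool_rot: [[0.997, -0.074, 0.001], [-0.074, -0.997, 0.0], [0.001, -0.0, -1.0]]
ft_force: [-0.2, 0.5, -0.2]
grip_width: 0.0231
gripper_force: 39.6
time_s: 7.2
position: [0.5536, 0.2828, 0.0772]
tool_rot: [[0.997, -0.074, 0.0], [-0.074, -0.997, 0.0], [0.0, -0.0, -1.0]]
ft_force: [-0.2, -0.4, 0.4]
grip_width: 0.043
gripper_force: 0.0
time_s: 7.9
position: [0.5532, 0.2827, 0.1513]
tool_rot: [[0.997, -0.074, -0.001], [-0.074, -0.997, -0.0], [-0.001, 0.0, -1.0]]
ft_force: [-0.1, 1.3, -0.8]
grip_width: 0.0427
gripper_force: 0.0
shift [0.1562, 0.8942, 0.0428] turn [0.0001, 0.0004, 0.0287]
```

```bash
python3 -m handwheel '[[[0,0.03,0],[0,0,0]],[[0.01,0.09,0],[0,0,0.01]],[[0.03,0.17,0],[0,0,0.01]],[[0.04,0.26,0],[0,0,0.02]],[[0.06,0.35,0],[0,0,0.028]],[[0.08,0.45,0],[0,0,0.028]],[[0.09,0.54,0.01],[0,0,0.028]],[[0.11,0.63,0.02],[0,0,0.0285]],[[0.13,0.72,0.03],[0,0,0.0285]],[[0.15,0.8,0.04],[0,0,0.0285]]]' 0.75
python3 -m handwheel '[[[0,0.06,0],[0,0,0]],[[0,0.09,0],[0,0,0]],[[0,0.09,0],[0,0,0]],[[0,0.09,0],[0,0,0]],[[0,0.09,0],[0,0,0]]]'
python3 - <<'E'
from h import *
from rig import *
go((.598,-.169,.014),-9.4)
p=camera_params("top");im,d=get_image("top")
cv2.imwrite('pics/s2.png',im[120:320,150:450,::-1].repeat(2,0).repeat(2,1))
E
```

```text
time_s: 8.9
position: [0.5978, -0.1247, 0.131]
tool_rot: [[0.986, -0.164, -0.002], [-0.164, -0.986, 0.0], [-0.002, -0.0, -1.0]]
ft_force: [-0.1, 0.7, 0.5]
grip_width: 0.0642
gripper_force: 0.0
time_s: 9.4
position: [0.5915, -0.1645, 0.1322]
tool_rot: [[0.987, -0.161, -0.0], [-0.161, -0.987, 0.0], [-0.0, -0.0, -1.0]]
ft_force: [-0.1, -0.2, 1.1]
grip_width: 0.0641
gripper_force: 0.0
shift [0.0143, 0.0068, 0.2364] turn [-0.0001, 0.0, 0.0007]
```

View pics/s2.png

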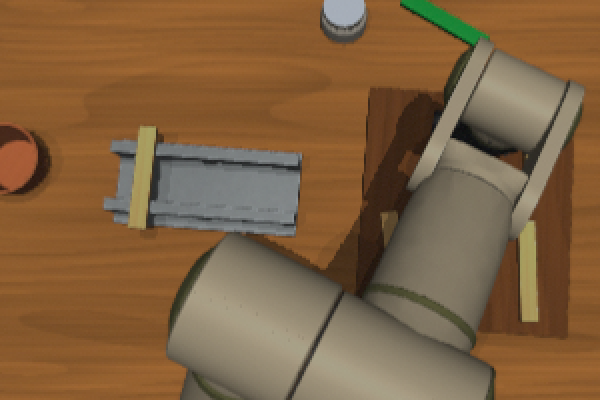

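The first slat lies square across both rails at about crop (143,177), sticking out past both. Next I'm grasping the second.

```bash
python3 -m handwheel '[[[0.0143,0.0068,0.02],[0,0,0.0007]],[[0.0143,0.0068,0.07],[0,0,0.0007]],[[0.0143,0.0068,0.13],[0,0,0.0007]],[[0.0143,0.0068,0.18],[0,0,0.0007]],[[0.0143,0.0068,0.21],[0,0,0.0007]],[[0.0143,0.0068,0.23],[0,0,0.0007]],[[0.0143,0.0068,0.2364],[0,0,0.0007]],[[0.0143,0.0068,0.2364],[0,0,0.0007]],[[0.0143,0.0068,0.2364],[0,0,0.0007]]]'
python3 -m handwheel '[[[0,0,0],[0,0,0]],[[0,0,0],[0,0,0]],[[0,0,0],[0,0,0]],[[0,0,0],[0,0,0]],[[0,0,0],[0,0,0]],[[0,0,0],[0,0,0]]]' 0 40
python3 -m handwheel '[[[0,0,-0.01],[0,0,0]],[[0,0,-0.04],[0,0,0]],[[0,0,-0.09],[0,0,0]],[[0,0,-0.15],[0,0,0]],[[0,0,-0.2],[0,0,0]],[[0,0,-0.23],[0,0,0]],[[0,0,-0.24],[0,0,0]],[[0,0,-0.24],[0,0,0]],[[0,0,-0.24],[0,0,0]]]'; python3 -c "
from h import *
from rig import *
go((.5475,.2025,.134),-4.3)
p=camera_params('top');im,d=get_image('top')
for s in slats(im,p,zt=.089,box=(200,170,240,250)):print(np.round(s[:5],3),s[5])
"
```

```text
time_s: 10.35
position: [0.5985, -0.1707, 0.0146]
tool_rot: [[0.986, -0.165, 0.001], [-0.165, -0.986, -0.001], [0.001, 0.0, -1.0]]
ft_force: [0.1, 0.4, 0.9]
grip_width: 0.0638
gripper_force: 0.0
time_s: 10.95
position: [0.5982, -0.1707, 0.0145]
tool_rot: [[0.986, -0.165, 0.001], [-0.165, -0.986, -0.0], [0.001, 0.0, -1.0]]
ft_force: [-0.8, -0.5, 6.4]
grip_width: 0.0227
gripper_force: 40.0
time_s: 11.85
position: [0.5975, -0.1704, 0.1327]
tool_rot: [[0.986, -0.165, -0.002], [-0.165, -0.986, 0.001], [-0.002, -0.001, -1.0]]
ft_force: [-0.6, -0.0, -0.4]
grip_width: 0.0228
gripper_force: 39.3
shift [-0.2217, -0.719, -0.0017] turn [-0.0002, 0.0006, -0.0289]
[  0.551   0.296 139.299  73.365   6.059] [217.78145695 203.09271523]
```

```bash
python3 -m handwheel '[[[-0.01,-0.03,0],[0,0,0]],[[-0.03,-0.09,0],[0,0,-0.01]],[[-0.05,-0.16,0],[0,0,-0.01]],[[-0.07,-0.23,0],[0,0,-0.02]],[[-0.09,-0.3,0],[0,0,-0.02]],[[-0.11,-0.37,0],[0,0,-0.029]],[[-0.14,-0.45,0],[0,0,-0.029]],[[-0.16,-0.53,0],[0,0,-0.029]],[[-0.18,-0.6,0],[0,0,-0.029]],[[-0.21,-0.66,-0.002],[0,0,-0.029]]]'
python3 -m handwheel '[[[0,-0.03,0],[0,0,0]],[[-0.01,-0.05,0],[0,0,0]],[[-0.01,-0.06,0],[0,0,0]],[[-0.01,-0.06,0],[0,0,0]],[[-0.01,-0.06,0],[0,0,0]]]'
python3 -c "
from h import *
go((.5475,.2025,.0775),-4.3)"
```

```text
time_s: 12.9
position: [0.5477, 0.1749, 0.1343]
tool_rot: [[0.997, -0.074, -0.001], [-0.074, -0.997, 0.0], [-0.001, -0.0, -1.0]]
ft_force: [-0.1, -0.0, -0.6]
grip_width: 0.0231
gripper_force: 39.3
time_s: 13.4
position: [0.5464, 0.2017, 0.1348]
tool_rot: [[0.997, -0.076, -0.0], [-0.076, -0.997, -0.0], [-0.0, 0.0, -1.0]]
ft_force: [0.7, -0.7, -0.7]
grip_width: 0.0227
gripper_force: 39.3
shift [0.0021, -0.0019, 0.1145] turn [0.0001, 0.0, -0.0002]
```

```bash
python3 -m handwheel '[[[0.002,-0.002,0],[0,0,0]],[[0.002,-0.002,0.02],[0,0,0]],[[0.002,-0.002,0.05],[0,0,0]],[[0.002,-0.002,0.08],[0,0,0]],[[0.002,-0.002,0.1],[0,0,0]],[[0.002,-0.002,0.11],[0,0,0]],[[0.002,-0.002,0.114],[0,0,0]],[[0.002,-0.002,0.114],[0,0,0]],[[0.002,-0.002,0.114],[0,0,0]]]'
python3 -m handwheel '[[[0,0,0],[0,0,0]],[[0,0,0],[0,0,0]],[[0,0,0],[0,0,0]],[[0,0,0],[0,0,0]]]' 0.5
python3 -m handwheel '[[[0,0,-0.01],[0,0,0]],[[0,0,-0.04],[0,0,0]],[[0,0,-0.09],[0,0,0]],[[0,0,-0.13],[0,0,0]],[[0,0,-0.15],[0,0,0]],[[0,0,-0.15],[0,0,0]],[[0,0,-0.15],[0,0,0]]]'
python3 -c "
from h import *
go((.446,-.063,.13),7.0)"
```

```text
time_s: 14.3
position: [0.5475, 0.2035, 0.0784]
tool_rot: [[0.997, -0.075, 0.001], [-0.075, -0.997, 0.0], [0.001, -0.0, -1.0]]
ft_force: [-0.0, 0.4, -0.8]
grip_width: 0.0229
gripper_force: 39.3
time_s: 14.7
position: [0.5472, 0.2035, 0.078]
tool_rot: [[0.997, -0.075, 0.0], [-0.075, -0.997, 0.0], [0.0, -0.0, -1.0]]
ft_force: [0.8, -0.3, 0.7]
grip_width: 0.0425
gripper_force: 0.0
time_s: 15.4
position: [0.5468, 0.2034, 0.1521]
tool_rot: [[0.997, -0.075, -0.001], [-0.075, -0.997, -0.0], [-0.001, 0.0, -1.0]]
ft_force: [-0.1, 0.1, 0.1]
grip_width: 0.0432
gripper_force: 0.0
shift [-0.1613, 0.5463, 0.0446] turn [0.0, 0.0004, -0.0627]
```

```bash
python3 -m handwheel '[[[-0.01,0.03,0],[0,0,-0.01]],[[-0.03,0.09,0],[0,0,-0.02]],[[-0.05,0.17,0],[0,0,-0.03]],[[-0.07,0.25,0],[0,0,-0.04]],[[-0.1,0.33,0.01],[0,0,-0.05]],[[-0.12,0.41,0.02],[0,0,-0.06]],[[-0.14,0.48,0.03],[0,0,-0.063]],[[-0.16,0.53,0.04],[0,0,-0.063]],[[-0.161,0.546,0.044],[0,0,-0.063]],[[-0.161,0.546,0.044],[0,0,-0.063]]]' 0.75
python3 -m handwheel '[[[0,0,0],[0,0,0]],[[0,0,0],[0,0,0]]]'
python3 - <<'E'
from h import *
from rig import *
go((.446,-.063,.014),7.0)
p=camera_params("wrist");im,d=get_image("wrist");cv2.imwrite('pics/w3.png',im[:,:,::-1])
E
```

```text
time_s: 16.4
position: [0.4463, -0.0633, 0.1302]
tool_rot: [[0.993, 0.121, -0.001], [0.121, -0.993, 0.001], [-0.001, -0.001, -1.0]]
ft_force: [-0.1, -0.0, 1.2]
grip_width: 0.0637
gripper_force: 0.0
time_s: 16.6
position: [0.4469, -0.0619, 0.1308]
tool_rot: [[0.992, 0.124, 0.0], [0.124, -0.992, 0.0], [0.0, -0.0, -1.0]]
ft_force: [0.0, -0.5, -0.3]
grip_width: 0.064
gripper_force: 0.0
shift [-0.0021, 0.0021, 0.2337] turn [-0.0001, -0.0, 0.0008]
```

View pics/w3.png

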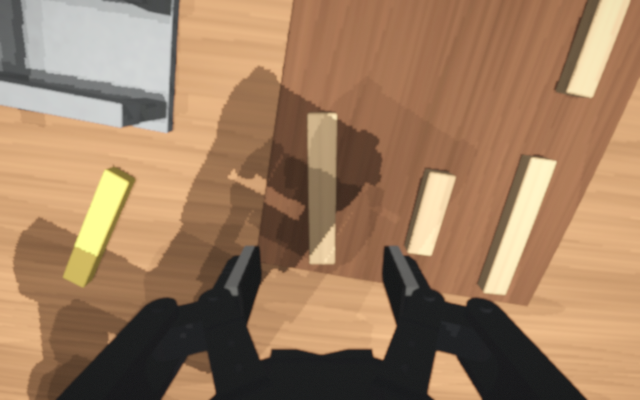

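The third slat is centred between the fingers (columns 307–337). The short slat at (430,212) is clear of the right finger's path.

```bash
python3 -m handwheel '[[[-0.002,0.002,0.02],[0,0,0.001]],[[-0.002,0.002,0.07],[0,0,0.001]],[[-0.002,0.002,0.13],[0,0,0.001]],[[-0.002,0.002,0.18],[0,0,0.001]],[[-0.002,0.002,0.21],[0,0,0.001]],[[-0.002,0.002,0.228],[0,0,0.001]],[[-0.002,0.002,0.2335],[0,0,0.001]],[[-0.002,0.002,0.2335],[0,0,0.001]],[[-0.002,0.002,0.2335],[0,0,0.001]]]'
python3 -m handwheel '[[[0,0,0],[0,0,0]],[[0,0,0],[0,0,0]],[[0,0,0],[0,0,0]],[[0,0,0],[0,0,0]],[[0,0,0],[0,0,0]],[[0,0,0],[0,0,0]]]' 0 40
python3 -m handwheel '[[[0,0,-0.01],[0,0,0]],[[0,0,-0.04],[0,0,0]],[[0,0,-0.09],[0,0,0]],[[0,0,-0.15],[0,0,0]],[[0,0,-0.2],[0,0,0]],[[0,0,-0.23],[0,0,0]],[[0,0,-0.24],[0,0,0]],[[0,0,-0.24],[0,0,0]],[[0,0,-0.24],[0,0,0]]]'; python3 -c "
from h import *
go((.5415,.1225,.134),-4.3)"
```

```text
time_s: 17.55
position: [0.446, -0.064, 0.0147]
tool_rot: [[0.993, 0.12, 0.001], [0.12, -0.993, -0.0], [0.001, 0.001, -1.0]]
ft_force: [0.9, 0.1, 0.1]
grip_width: 0.0641
gripper_force: 0.0
time_s: 18.15
position: [0.4458, -0.064, 0.0146]
tool_rot: [[0.993, 0.12, 0.001], [0.12, -0.993, -0.0], [0.001, 0.0, -1.0]]
ft_force: [-1.3, 0.4, 6.3]
grip_width: 0.0223
gripper_force: 39.7
time_s: 19.05
position: [0.4453, -0.0638, 0.1334]
tool_rot: [[0.993, 0.12, -0.001], [0.12, -0.993, 0.001], [-0.001, -0.001, -1.0]]
ft_force: [-1.0, 0.5, 0.9]
grip_width: 0.0229
gripper_force: 39.3
shift [0.2357, -0.3468, -0.0012] turn [-0.0002, 0.0004, 0.0621]
```

```bash
python3 -m handwheel '[[[0.02,-0.03,0],[0,0,0.01]],[[0.05,-0.07,0],[0,0,0.02]],[[0.09,-0.13,0],[0,0,0.03]],[[0.13,-0.19,0],[0,0,0.04]],[[0.17,-0.25,0],[0,0,0.05]],[[0.2,-0.3,0],[0,0,0.06]],[[0.225,-0.33,0],[0,0,0.062]],[[0.2357,-0.347,0],[0,0,0.062]],[[0.2357,-0.347,0],[0,0,0.062]],[[0.2357,-0.347,0],[0,0,0.062]]]'
python3 -m handwheel '[[[0,0,0],[0,0,0]],[[0,0,0],[0,0,0]]]'
python3 -c "
from h import *
go((.5415,.1225,.0775),-4.3)"
```

```text
time_s: 20.05
position: [0.5414, 0.1219, 0.1336]
tool_rot: [[0.997, -0.075, -0.001], [-0.075, -0.997, -0.0], [-0.001, 0.0, -1.0]]
ft_force: [-0.1, 0.0, 0.1]
grip_width: 0.0233
gripper_force: 39.3
time_s: 20.25
position: [0.5417, 0.1217, 0.1342]
tool_rot: [[0.997, -0.076, -0.0], [-0.076, -0.997, -0.0], [-0.0, 0.0, -1.0]]
ft_force: [-0.2, 0.2, -0.5]
grip_width: 0.0227
gripper_force: 39.3
shift [-0.0005, -0.0016, 0.1134] turn [0.0, 0.0, -0.0002]
```

Then release, lift, and retreat towards the robot's start side so the cameras can see.

```bash
python3 -m handwheel '[[[0,-0.0015,0],[0,0,0]],[[0,-0.0015,0.02],[0,0,0]],[[0,-0.0015,0.05],[0,0,0]],[[0,-0.0015,0.08],[0,0,0]],[[0,-0.0015,0.1],[0,0,0]],[[0,-0.0015,0.109],[0,0,0]],[[0,-0.0015,0.113],[0,0,0]],[[0,-0.0015,0.113],[0,0,0]],[[0,-0.0015,0.113],[0,0,0]]]'
python3 -m handwheel '[[[0,0,0],[0,0,0]],[[0,0,0],[0,0,0]],[[0,0,0],[0,0,0]],[[0,0,0],[0,0,0]]]' 0.5
python3 -m handwheel '[[[0,0,-0.01],[0,0,0]],[[0,0,-0.04],[0,0,0]],[[0,0,-0.09],[0,0,0]],[[0,0,-0.15],[0,0,0]],[[0,0,-0.22],[0,0,0]],[[0,0,-0.26],[0,0,0]],[[0,0,-0.28],[0,0,0]],[[0,0,-0.28],[0,0,0]]]'
python3 -m handwheel '[[[0,0.04,0],[0,0,0]],[[-0.05,0.1,0],[0,0,0]],[[-0.1,0.17,0],[0,0,0]],[[-0.15,0.25,0],[0,0,0]],[[-0.2,0.33,0],[0,0,0]],[[-0.25,0.41,0],[0,0,0]],[[-0.3,0.49,0],[0,0,0]],[[-0.34,0.57,0],[0,0,0]],[[-0.36,0.65,0],[0,0,0]],[[-0.38,0.71,0],[0,0,0]]]'
python3 -m handwheel '[[[0,0.04,0],[0,0,0]],[[0,0.1,0],[0,0,0]],[[0,0.16,0],[0,0,0]],[[0,0.2,0],[0,0,0]],[[0,0.22,0],[0,0,0]],[[0,0.22,0],[0,0,0]],[[0,0.22,0],[0,0,0]]]'
python3 - <<'E'
from h import *
from rig import *
p=camera_params("top");im,d=get_image("top");cv2.imwrite('pics/e.png',im[100:320,110:510,::-1].repeat(2,0).repeat(2,1))
v,u=np.mgrid[170:260,190:315];u=u.ravel();v=v.ravel()
W=world(np.c_[u,v],p,d=d[v,u]);k=(W[:,2]>.082)&(W[:,2]<.12)
m=np.zeros(im.shape[:2],np.uint8);m[v[k],u[k]]=255
for c in cv2.findContours(m,0,cv2.CHAIN_APPROX_NONE)[0]:
    if len(c)<20:continue
    w=world(c[:,0],p,z=.089)[:,:2]*1000;print(cv2.minAreaRect(w.astype(np.float32)))
print('z',np.percentile(W[k][:,2],[2,50,98]))
im,d=get_image("scene");cv2.imwrite('pics/e2.png',im[:,:,::-1])
E
```

```text
time_s: 21.15
position: [0.5423, 0.1232, 0.078]
tool_rot: [[0.997, -0.075, 0.001], [-0.075, -0.997, 0.0], [0.001, -0.0, -1.0]]
ft_force: [-0.2, -0.1, 0.9]
grip_width: 0.0229
gripper_force: 39.3
time_s: 21.55
position: [0.542, 0.1232, 0.0777]
tool_rot: [[0.997, -0.075, 0.0], [-0.075, -0.997, -0.0], [0.0, 0.0, -1.0]]
ft_force: [-0.2, 0.7, -0.8]
grip_width: 0.0428
gripper_force: 0.0
time_s: 22.35
position: [0.5422, 0.1232, 0.2186]
tool_rot: [[0.997, -0.074, 0.002], [-0.074, -0.997, 0.0], [0.002, -0.0, -1.0]]
ft_force: [0.0, -0.3, 0.0]
grip_width: 0.0429
gripper_force: 0.0
time_s: 23.35
position: [0.3246, -0.2182, 0.2166]
tool_rot: [[0.997, -0.076, -0.001], [-0.076, -0.997, 0.001], [-0.001, -0.001, -1.0]]
ft_force: [-0.3, 0.5, 0.5]
grip_width: 0.0427
gripper_force: 0.0
time_s: 24.05
position: [0.3177, -0.3254, 0.2171]
tool_rot: [[0.997, -0.074, -0.001], [-0.074, -0.997, 0.001], [-0.001, -0.001, -1.0]]
ft_force: [0.2, -0.5, 0.6]
grip_width: 0.0426
gripper_force: 0.0
((539.1472778320312, 122.20819091796875), (24.234018325805664, 139.87928771972656), 85.7109603881836)
((544.9993286132812, 201.79249572753906), (25.135833740234375, 140.11492919921875), 85.65894317626953)
((551.954345703125, 280.8518371582031), (25.294065475463867, 139.7270965576172), 85.71680450439453)
z [0.08339981 0.08901474 0.09379872]
```

View pics/e.png

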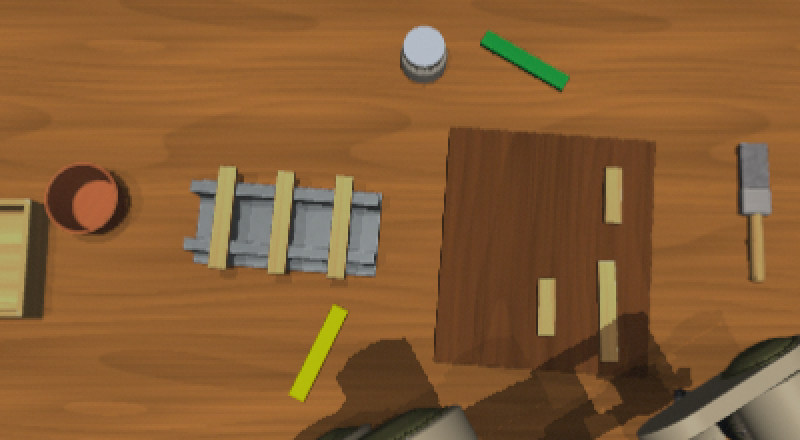

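View pics/e2.png

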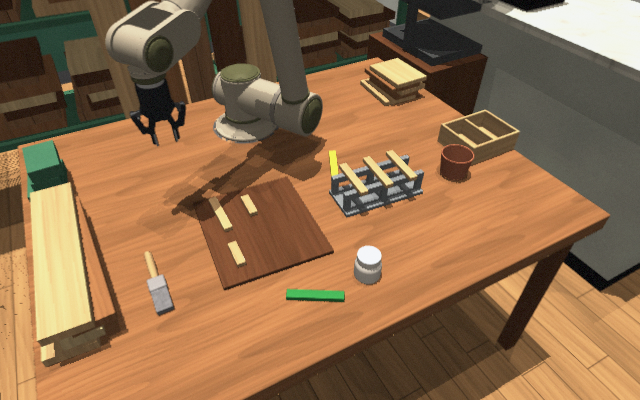

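Three slats lie flat (tops at 0.089 m) and square on both rails, centred within 3 mm and 79 mm apart (crop columns 222, 281, 340). The other long slat, both short slats, jar, tin and brush look unmoved.

```bash
python3 -c "
from rig import *
print(close_job())"
```

```text
the job is handed in; nothing more can be done
None
```

I laid three long slats flat and square across both rails of the drying rack, about 79 mm apart centre to centre. The fourth long slat, both short ones, the jar, tin and brush look undisturbed in the final pictures, and the job is handed in at about 24 s.

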